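# Take the lens off the lab camera and stand it in its rear cap

## Task

The lab camera lies on its back in its cradle, lens up, and its lens has to come off so that it can go on the microscope. Press the lens release button fully home, twist the lens anticlockwise (seen from above) by feel, about a quarter turn, just to its stop without forcing it, and lift it straight off. Stand it gently, upright and fully home in its black rear cap on the bench, let go, and leave the other things alone.

Things in the scene. Friction and masses are not known exactly. Their poses are not given: they have to be found in the camera images.
- camera: Black camera on its back in an aluminium cradle fixed to the bench, front up. Origin: on the lens axis at bench level. +x: camera's top plate with hump; +y: rubber hand grip, 57 mm high; -y: release. Cradle and body together 130 x 176 mm; body top 47 mm high; the steel mount face on which the lens sits is 50 mm high. Nothing turns or slides but the release and the lens.
- lens_release (a joint): Travel of the lens release button, m: 0 = up (lens locked by a pin), 0.005 = fully home (pin drawn, lens free to turn). A stay-put plunger without return spring: about 4 N moves it, it stays where it is left, and a hard stop ends the travel.
- release_top (a point): Centre of the top of the release: a plain round steel button, 14 mm across, on the camera's front 55 mm from the lens axis towards camera -y. Its top stands 60 mm above the bench when up, 55 mm when home. It moves straight down.
- lens: Dark round lens, 58 mm tall, 0.18-0.29 kg. Origin: centre of its rear flange face, on the mount face; z up, x along camera x while locked. Flange 66 mm across, 6 high; barrel 52 across with ribbed rubber ring: grip 20-50 mm above origin. Below: spigot 38 across, 9 long, three lugs to 51 across. Anticlockwise it turns easily to a hard stop 70 to 89 deg on (differs per mount; over 0.2 N m = stop); free to lift only in the last 5 deg.
- rear_cap: Black round plastic rear lens cap, loose on the bench, open side up: 63 mm across, 10.7 mm high, inside 55 mm across, floor 3 mm thick. Origin: centre of its underside. The lens, at any yaw, stands in it on its spigot: origin then 12 mm above the bench.
- petri_small: Bystander: empty glass dish 60 mm across, 12 mm high, near the cap in size; not the cap. Origin: centre of its underside.
- bottle_white: Bystander: white plastic bottle 30 mm across, 52 mm tall. Origin: centre of its underside.
- tape: Bystander: roll of tape, 47 mm across, 14 mm high, lying flat. Origin: centre of its underside.
- tweezers: Bystander: steel tweezers 114 mm long (along its y), 7 mm high. Origin: centre of the underside.
- wash_bottle: Bystander: white squeeze bottle with spout, 45 mm across, 136 mm tall. Origin: centre of its underside.
There are look-alikes about, which are no part of the job. There is more than one size of the lens; the one meant has the size given above.

How it is judged (in metres and radians):
On the way, in this order (a step that is already met when the one before it is completed fails the run):
1. the lens release is pressed home (value of joint lens_release above 0.0042 m).
2. the lens, still seated in the mount, is twisted towards its stop (angle between the x axis of lens and the x axis of camera, either way round above 1.05 rad and z of lens in the frame of camera below 0.053 m).
3. the lens is lifted clear of the mount (z of lens in the frame of camera above 0.075 m).
At the end, for the whole second after the job is handed in: The lens stands upright (within 3 degrees), at rest and released, fully down in its rear cap: its axis within 5 mm of the cap's, its flange face no more than 13.5 mm above the cap's underside, and the cap lies flat on the bench (horizontal distance between lens and rear_cap below 0.005 m and z of lens in the frame of rear_cap below 0.0135 m and angle between each of lens, rear_cap's own z axis and vertical below 0.05 rad and height (world z) of rear_cap below 0.004 m and linear speed of lens below 0.01 m/s); the robot touches nothing.
It fails at once if the camera, its release or its mount is forced: pressed, twisted against or pulled on too hard (contact force between camera and anything else above 50 N).
It fails at once if the lens is dropped or rammed into its cap (contact force between lens and rear_cap above 35 N).
It fails at once if a bystander is shifted by more than 30 mm (distance of any of petri_small, bottle_white, tape, tweezers, wash_bottle from where it was at the start of the episode above 0.03 m).
It also fails if it takes over 69 s, if anything falls off the work surface, if the arm or the gripper's body presses on something with over 40 N, if the wrist force passes 120 N, or if a joint passes its speed limit or range.

## Robot

A 6-joint arm with a two-finger parallel gripper is mounted at the origin on a cart in front of the work surface, level with it; the furniture and walls round the work are solid. World frame = base frame: x ahead of the robot, y to its left, z up, the work surface at z = 0. Lengths are in mm, angles in rad, forces in N, time in s.
With the tool pointing down it reaches from about 350 to 925 mm from the base axis. Payload 6.4 kg.
Tool frame: the origin (TCP) lies midway between the tips of the shut fingers; the grasp point (between the pads) lies 19 mm behind it; z points along the fingers, y is the direction in which the jaws open and shut (so a half turn about z gives the same grasp; the last joint's range is limited). The gripper opens to 85 mm and grips with 20 to 120 N. Pads are 22 mm wide; open, the fingers measure 114 mm over their backs; the gripper's body (76 mm by 85 mm) begins 54 mm behind the grasp point. The pads swing forward as they close: fully open they stand 13 mm farther back than shut.
Start: joints at [1.158, 0.245, 1.558, -0, 1.339, -0.174], TCP at [153.745, 631.567, 231.29] pointing down, gripper open.
Joint ranges: [-3.13, 3.13], [-1.02, 2.26], [0.13, 2.54], [-0.95, 4.09], [0.21, 2.88], [-2.74, 2.74]. Speed limits (rad/s): [2.57, 2.57, 3.14, 3.14, 3.14, 3.14].

## Interface

Orientations are given as [roll, pitch, yaw] about the fixed x, y, z axes, in that order (R = Rz(yaw) Ry(pitch) Rx(roll)).
In Python, from bench import ctrl gives the robot as it stands. The module is installed in compiled form; this text tells all that it offers.
- The arm moves only by the tool move_arm, never from a script. Its argument "moves" is a list that holds one entry, the list of rows, each a list of 7 numbers: the closure in counts, from 0 (fully open) to 255 (shut), then the shift along the tool's x, y, z in mm, then the turn, a rotation vector about the tool's x, y, z in rad. A call has 1 to 20 rows; each row shifts and turns the commanded pose from where the row before left it, along the tool's axes as they then stand; what a row does not reach is not made up. A row lasts 1/10 s, in which the tool goes at most 50 mm and 8.59 degrees, less where a joint would pass 70% of its speed; a pose out of reach is approached as far as the arm can. A call with a gripper value outside its range is refused whole. The fingers move at their own pace and stop on an object; "grip_force" is the grip in N (left out, the last holds). Time passes only in rows, so rows that do not move let the fingers close. It gives the time, the measured TCP pose, the force and the opening at its end, in the units of the state.
- ctrl.get_obs(): the state, without advancing time (a new reading comes with each control period).
- ctrl.read_camera(name): name is "scene" or "top"; returns the picture (480x640x3 uint8, red, green, blue); there is no depth.
- ctrl.camera_params(name): a dict with "fx", "fy", "cx", "cy" (pixels), "origin" and "attitude" of the camera in the world. Camera axes: x right, y up, looking along -z (the intrinsics and any distortion apply to the point x, -y, -z); pixel columns grow to the right and rows downward; lengths in mm; the calibration is good to about 2 mm. A picture is of the moment at which its call begins. camera_params takes no time and is no camera call.
- ctrl.sign_off(): hands the job in, once; it reports no verdict.
The state is a dict: "time_s": time; "joint_pos": joint angles; "qd": joint speeds; "joint_efforts": joint torques, N m; "eef_pos": TCP position; "tcp_rot": TCP orientation; "contact_force": force on the tool from outside, world axes, zero at the start; "wrist_torque": the same for the moment, N m; "finger_gap": opening from 0.0 (shut) to 1.0 (fully open).
Only numpy, scipy, OpenCV 4.12 (cv2) and the standard library are available. Lean on these libraries where they do the work, as an engineer would, in place of code of your own. Each camera call takes 0.05 s, during which the arm holds its last target.

## Working session

There is one attempt and no reset: what is moved stays moved. The work goes in short steps, Python scripts to look and compute and a tool call to move; the robot and the scene stay as the last step left them, time stands still between calls to the robot, and variables do not carry over. Pictures are saved under pics/ and viewed, and the job is handed in when it is done.

Besides the shell and the picture viewer there is one more tool, called in YAML: its name, and indented under it one key for each argument. move_arm: Moves the arm, as the interface text tells. Its arguments: {"type":"object","properties":{"moves":{"type":"array","items":{"type":"array","items":{"type":"array","items":{"type":"number"}}}},"grip_force":{"type":"number"}},"required":["moves"]}

```bash
mkdir -p pics
python3 - <<'E'
from bench import ctrl
import cv2
for n in ("scene","top"):
    cv2.imwrite(f"pics/{n}0.png",ctrl.read_camera(n)[:,:,::-1])
    print(n,ctrl.camera_params(n))
print(ctrl.get_obs())
E
```

```text
scene {'fx': 622.0611536101197, 'fy': 622.0611536101197, 'cx': 321.15797202287035, 'cy': 227.39608722504653, 'origin': array([ -193.58019278, -1006.0889763 ,   972.36871001]), 'attitude': array([ 0.9697291 ,  0.00935807, -0.61601282])}
top {'fx': 545.9839878987907, 'fy': 545.9839878987907, 'cx': 316.81957066171884, 'cy': 241.14019193020866, 'origin': array([ 338.9966743 ,   34.96568573, 1230.64728481]), 'attitude': array([ 0.18055369,  0.00287809, -1.560228  ])}
{'time_s': 0.1, 'joint_pos': array([ 1.15790950e+00,  2.45776644e-01,  1.55891684e+00,  4.22256213e-06,
        1.33870943e+00, -1.74110114e-01]), 'qd': array([-0.00223587, -0.00132887, -0.00309432, -0.00187308,  0.00261043,
       -0.00046116]), 'joint_efforts': array([-1.44074940e-03, -4.30668819e+01, -3.27128541e+01, -1.76000485e-04,
        2.84850859e-03, -5.01379887e-06]), 'eef_pos': array([153.52412344, 631.07953019, 230.25649529]), 'tcp_rot': array([-3.13981047e+00, -3.17640731e-04,  2.90281468e+00]), 'contact_force': array([-0.27250554,  0.47037012, -0.11868408]), 'wrist_torque': array([-0.02189213,  0.05203865, -0.05099157]), 'finger_gap': 1.0017587778448651}
```

View pics/top0.png

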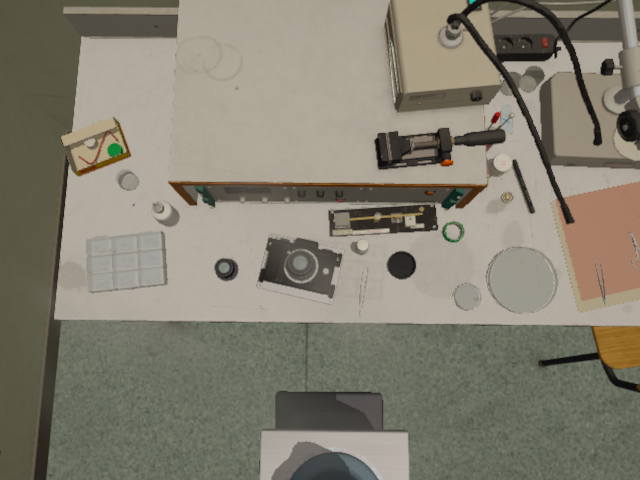

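View pics/scene0.png

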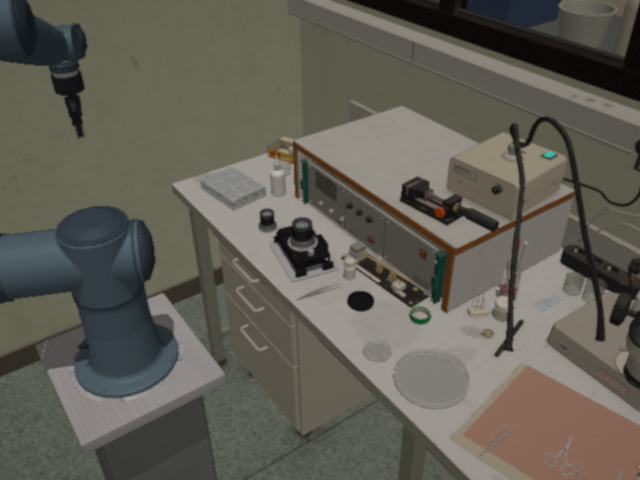

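```bash
cat > h.py <<'E'
import numpy as np,cv2
from scipy.spatial.transform import Rotation as R
from bench import ctrl
def ray(n,u,v):
    p=ctrl.camera_params(n); M=R.from_euler('xyz',p['attitude']).as_matrix()
    d=M@np.array([(u-p['cx'])/p['fx'],-(v-p['cy'])/p['fy'],-1.]); return p['origin'],d
def atz(n,u,v,z):
    o,d=ray(n,u,v); return o+d*(z-o[2])/d[2]
def proj(n,X):
    p=ctrl.camera_params(n); M=R.from_euler('xyz',p['attitude']).as_matrix()
    c=(np.atleast_2d(X)-p['origin'])@M
    return np.c_[p['cx']+p['fx']*c[:,0]/-c[:,2], p['cy']+p['fy']*-c[:,1]/-c[:,2]]
def crop(src,x,y,w,h,s,out):
    im=cv2.imread(src) if isinstance(src,str) else src
    cv2.imwrite(out,cv2.resize(im[y:y+h,x:x+w],None,fx=s,fy=s,interpolation=cv2.INTER_CUBIC))
E
python3 - <<'E'
from h import *
crop('pics/top0.png',200,220,130,95,6,'pics/c1.png')
crop('pics/top0.png',340,210,160,110,5,'pics/c2.png')
crop('pics/scene0.png',250,195,160,120,5,'pics/c3.png')
for u,v,z in((302,264,108),(402,265,10),(226,269,50)): print(atz('top',u,v,z))
E
```

```text
[495.36975388  70.59446371 108.        ]
[ 509.03819115 -151.70047887   10.        ]
[490.77537399 237.86911155  50.        ]
```

View pics/c1.png

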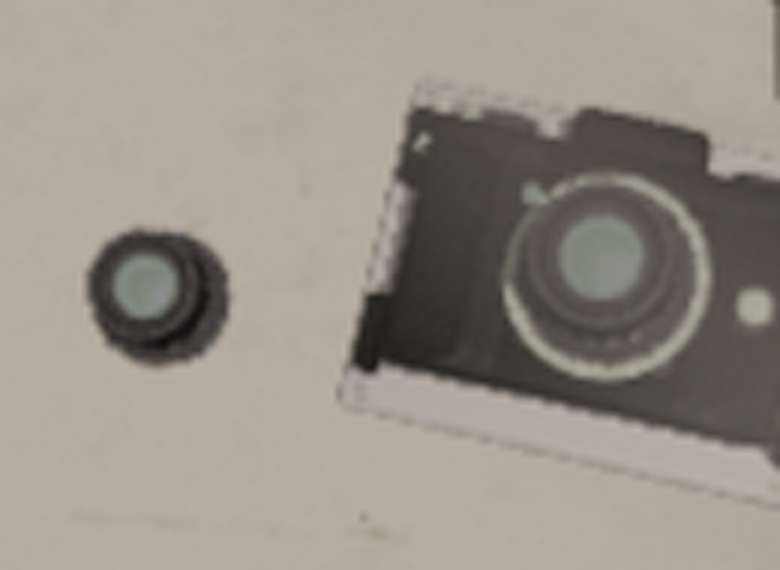

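View pics/c2.png

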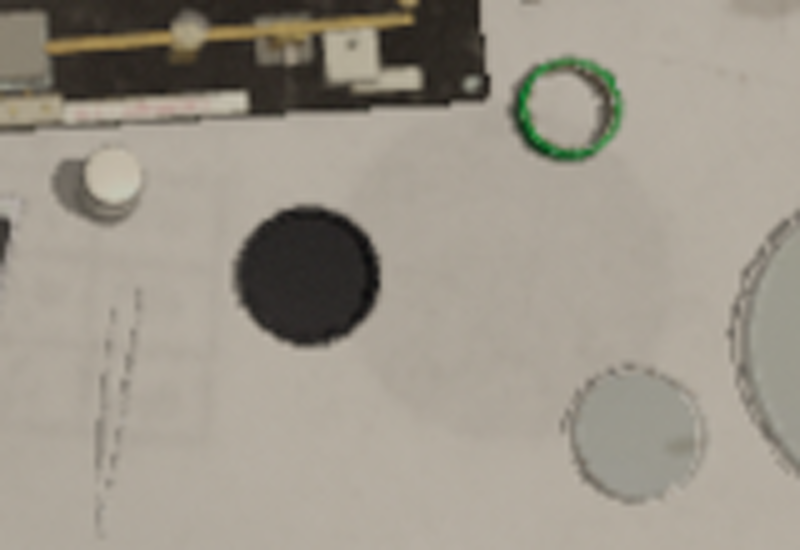

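View pics/c3.png

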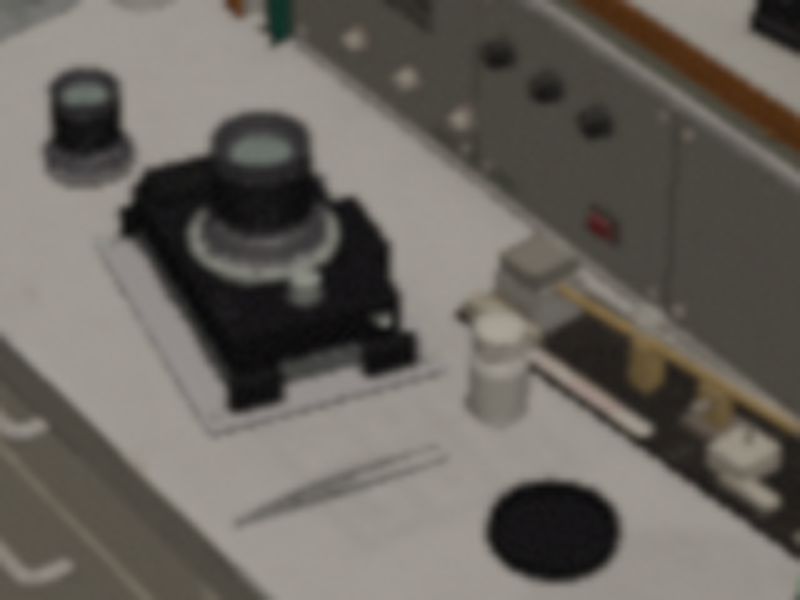

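Run:
```python
from h import *
def s(u,v): return 250+u/5,195+v/5
def c1(u,v): return 200+u/6,220+v/6
def c2(u,v): return 340+u/5,210+v/5
def pr(l,n,uv,z): print(l,n,np.round(atz(n,*uv,z),1))
pr('button','top',c1(753,307),60); pr('button','scene',s(305,275),60)
pr('mount','top',c1(607,276),50); pr('mount','scene',s(264,232),50)
pr('lensfront','top',c1(600,245),108); pr('lensfront','scene',s(262,140),108)
pr('cap','top',c2(308.5,276),8); pr('cap','scene',s(554,530),5)
pr('bottle top','top',c2(112,175),52)
pr('tape','top',c2(568,108),14)
for q in((112,308),(140,288),(100,535)): pr('tw','top',c2(*q),5)
# cradle edges
for q in((415,80),(340,403)): pr('cradle','top',c1(*q),10)
```

```text
button top [487.   21.2  60. ]
button scene [491.1  19.2  60. ]
mount top [499.   74.2  50. ]
mount scene [502.6  73.   50. ]
lensfront top [502.   74.9 108. ]
lensfront scene [501.7  70.7 108. ]
cap top [ 508.9 -151.3    8. ]
cap scene [ 513.1 -153.     5. ]
bottle top top [546.5 -59.3  52. ]
tape top [ 586.2 -269.5   14. ]
tw top [493.8 -62.8   5. ]
tw top [503.  -75.5   5. ]
tw top [392.1 -57.    5. ]
cradle top [578.8 149.6  10. ]
cradle top [455.7 174.4  10. ]
```

The thing to unscrew is the lens on the camera at top (301,264). The look-alike is the smaller loose lens at (226,269). The cap is the opaque black disc at (402,265). Its look-alikes are the small glass dish at (467,296) and the large dish at (522,280). The crops confirm both choices: the chosen lens has a steel ring and button beside it, and the cap is black. I'll move above the button with the fingers shut.

move_arm:
  moves:
    - [[255, -29.4, -32.15, 0, 0, 0, 0], [255, -29.4, -32.15, 0, 0, 0, 0], [255, -29.4, -32.15, 0, 0, 0, 0], [255, -29.4, -32.15, 0, 0, 0, 0], [255, -29.4, -32.15, 0, 0, 0, 0], [255, -29.4, -32.15, 0, 0, 0, 0], [255, -29.4, -32.15, 0, 0, 0, 0], [255, -29.4, -32.15, 0, 0, 0, 0], [255, -29.4, -32.15, 0, 0, 0, 0], [255, -29.4, -32.15, 0, 0, 0, 0], [255, -29.4, -32.15, 0, 0, 0, 0], [255, -29.4, -32.15, 0, 0, 0, 0], [255, -29.4, -32.15, 0, 0, 0, 0], [255, -29.4, -32.15, 0, 0, 0, 0], [255, -29.4, -32.15, 0, 0, 0, 0], [255, -29.4, -32.15, 0, 0, 0, 0]]

```text
time_s: 1.7
eef_pos: [489.4, 18.8, 231.0]
tcp_rot: [3.141, -0.0, 2.902]
contact_force: [0.0, 0.5, -0.6]
finger_gap: 0.0
```

move_arm:
  moves:
    - [[255, 0, 0, 0, 0, 0, 0.1409], [255, 0, 0, 0, 0, 0, 0.1409], [255, 0, 0, 0, 0, 0, 0.1409], [255, 0, 0, 0, 0, 0, 0.1409], [255, 0, 0, 0, 0, 0, 0.1409], [255, 0, 0, 0, 0, 0, 0.1409], [255, 0, 0, 0, 0, 0, 0.1409], [255, 0, 0, 0, 0, 0, 0.1409], [255, 0, 0, 0, 0, 0, 0.1409], [255, 0, 0, 0, 0, 0, 0.1409], [255, 0, 0, 0, 0, 0, 0.1409], [255, 0, 0, 0, 0, 0, 0]]

```text
time_s: 2.9
eef_pos: [488.8, 20.6, 230.9]
tcp_rot: [-3.141, 0.0, 1.353]
contact_force: [1.2, -0.1, -0.5]
finger_gap: 0.0
```

move_arm:
  moves:
    - [[255, 0, 0, 40, 0, 0, 0], [255, 0, 0, 40, 0, 0, 0], [255, 0, 0, 40, 0, 0, 0], [255, 0, 0, 30, 0, 0, 0], [255, 0, 0, 0, 0, 0, 0], [255, 0, 0, 0, 0, 0, 0]]

```text
time_s: 3.5
eef_pos: [489.2, 20.5, 81.6]
tcp_rot: [-3.141, 0.0, 1.355]
contact_force: [0.7, -0.4, 0.4]
finger_gap: 0.001
```

Run:
```python
from h import *
for n in ("scene","top"): cv2.imwrite(f"pics/{n}1.png",ctrl.read_camera(n)[:,:,::-1])
o=ctrl.get_obs();print(o['eef_pos'],o['contact_force'])
for n in('scene','top'): print(n,proj(n,o['eef_pos']),proj(n,[489,20.2,60]))
crop('pics/scene1.png',260,190,100,80,8,'pics/s1c.png')
crop('pics/top1.png',250,220,130,95,6,'pics/t1c.png')
```

```text
[490.79057507  20.21394975  83.45004023] [-0.17700086 -0.4564018  -0.3569075 ]
scene [[310.48047651 242.13927831]] [[310.06599301 250.1160095 ]]
top [[326.10574276 267.98908316]] [[325.95546272 270.23789433]]
```

View pics/s1c.png

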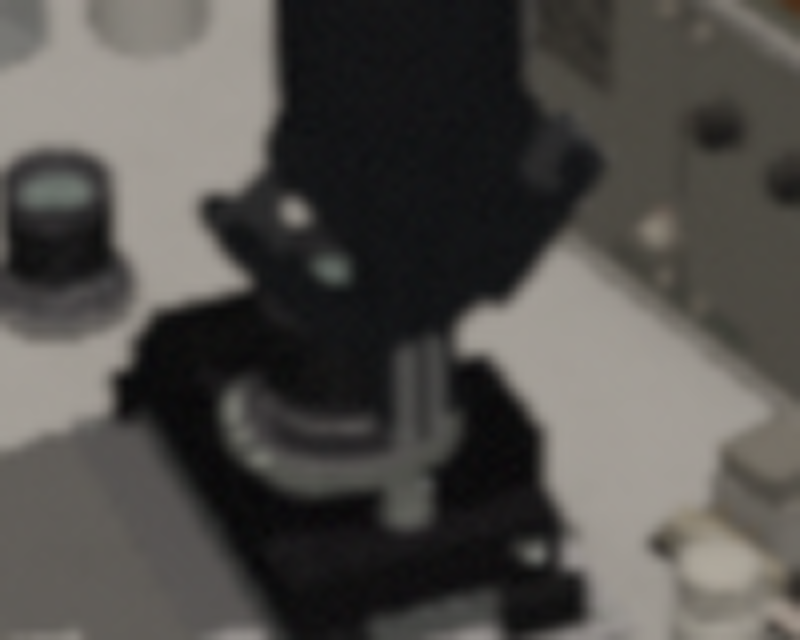

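View pics/t1c.png

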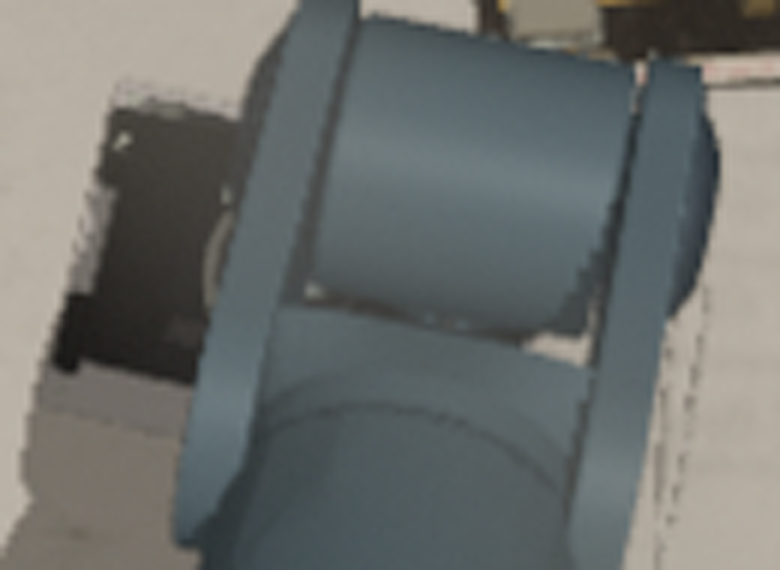

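Run:
```python
from h import *
p0=np.array([489.2,20.4,82])
tx=np.array([.216,.976,0])
for k in(-11,0,11): print(k,proj('scene',p0+k*tx))
import cv2
im=cv2.imread('pics/scene1.png')
crop(im,295,225,40,35,18,'pics/s1d.png')
```

```text
-11 [[311.604347  245.2394194]]
0 [[309.91214279 242.80877349]]
11 [[308.23849833 240.40478639]]
```

View pics/s1d.png

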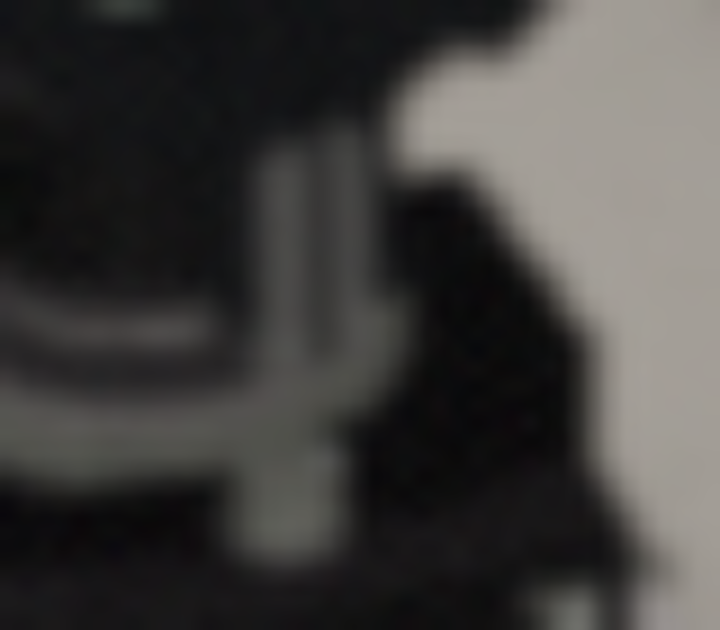

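Run:
```python
from h import *
print(atz('scene',310.5,250.4,60),atz('scene',311.3,250.8,60))
```

```text
[489.20031096  18.60346427  60.        ] [489.85752084  16.08523204  60.        ]
```

move_arm:
  moves:
    - [[255, 0, 0, 8, 0, 0, 0], [255, 0, 0, 7, 0, 0, 0], [255, 0, 0, 3, 0, 0, 0], [255, 0, 0, 1, 0, 0, 0], [255, 0, 0, 1, 0, 0, 0], [255, 0, 0, 0, 0, 0, 0]]

```text
time_s: 4.2
eef_pos: [489.1, 20.5, 61.3]
tcp_rot: [-3.142, 0.0, 1.353]
contact_force: [-1.2, 0.4, 0.1]
finger_gap: -0.0
```

move_arm:
  moves:
    - [[255, 0, 0, 1, 0, 0, 0], [255, 0, 0, 1, 0, 0, 0], [255, 0, 0, 0, 0, 0, 0]]

```text
time_s: 4.5
eef_pos: [489.4, 20.4, 59.6]
tcp_rot: [3.141, 0.0, 1.353]
contact_force: [-0.2, 0.1, 2.5]
finger_gap: 0.002
```

move_arm:
  moves:
    - [[255, 0, 0, 1, 0, 0, 0], [255, 0, 0, 0, 0, 0, 0]]

```text
time_s: 4.7
eef_pos: [489.4, 20.4, 58.5]
tcp_rot: [3.141, 0.0, 1.353]
contact_force: [-0.9, 0.5, 3.2]
finger_gap: 0.001
```

move_arm:
  moves:
    - [[255, 0, 0, 1, 0, 0, 0], [255, 0, 0, 0, 0, 0, 0]]

```text
time_s: 4.9
eef_pos: [489.4, 20.4, 57.4]
tcp_rot: [3.141, -0.0, 1.353]
contact_force: [0.3, -0.6, 2.4]
finger_gap: -0.001
```

Contact is at about z = 60 with 3 N, as expected for the button moving.

move_arm:
  moves:
    - [[255, 0, 0, 1, 0, 0, 0], [255, 0, 0, 0, 0, 0, 0]]

```text
time_s: 5.1
eef_pos: [489.3, 20.5, 56.3]
tcp_rot: [3.141, -0.0, 1.353]
contact_force: [-0.5, -0.2, 3.4]
finger_gap: -0.002
```

move_arm:
  moves:
    - [[255, 0, 0, 1, 0, 0, 0], [255, 0, 0, 0, 0, 0, 0]]

```text
time_s: 5.3
eef_pos: [489.3, 20.5, 55.3]
tcp_rot: [3.141, -0.0, 1.353]
contact_force: [1.4, -0.4, 3.2]
finger_gap: 0.002
```

move_arm:
  moves:
    - [[255, 0, 0, 0.5, 0, 0, 0], [255, 0, 0, 0, 0, 0, 0]]

```text
time_s: 5.5
eef_pos: [489.3, 20.4, 54.9]
tcp_rot: [3.141, 0.0, 1.353]
contact_force: [0.9, -0.1, 4.1]
finger_gap: -0.002
```

move_arm:
  moves:
    - [[255, 0, 0, 0.5, 0, 0, 0], [255, 0, 0, 0, 0, 0, 0]]

```text
time_s: 5.7
eef_pos: [489.4, 20.4, 54.8]
tcp_rot: [3.141, 0.0, 1.353]
contact_force: [-1.0, 0.2, 7.0]
finger_gap: -0.005
```

move_arm:
  moves:
    - [[255, 0, 0, 0.5, 0, 0, 0], [255, 0, 0, 0, 0, 0, 0]]

```text
time_s: 5.9
eef_pos: [489.5, 20.4, 54.7]
tcp_rot: [3.142, 0.0, 1.353]
contact_force: [-3.5, -0.4, 11.4]
finger_gap: 0.003
```

The button stopped at z = 54.8 with the force climbing to 11 N, so it's fully home. Next I'll rise, open and centre over the lens.

move_arm:
  moves:
    - [[255, 0, 0, -5, 0, 0, 0], [255, 0, 0, -30, 0, 0, 0], [255, 0, 0, -45, 0, 0, 0], [0, 0, 0, -45, 0, 0, 0], [0, 20, 0, 0, 0, 0, 0], [0, 20, 0, 0, 0, 0, 0], [0, 14.8, -0.2, 0, 0, 0, 0], [0, 0, 0, 0, 0, 0, 0], [0, 0, 0, 0, 0, 0, 0], [0, 0, 0, 0, 0, 0, 0]]

```text
time_s: 6.9
eef_pos: [500.4, 73.6, 178.2]
tcp_rot: [-3.14, 0.0, 1.353]
contact_force: [-0.5, -0.7, 0.1]
finger_gap: 1.005
```

Run:
```python
from h import *
im=ctrl.read_camera('scene')[:,:,::-1]
cv2.imwrite("pics/scene2.png",im)
crop(im,250,160,110,90,7,'pics/s2c.png')
o=ctrl.get_obs();print(o['eef_pos'],o['finger_gap'])
```

```text
[500.52439747  73.49132929 178.38040249] 0.9994384880915257
```

View pics/s2c.png

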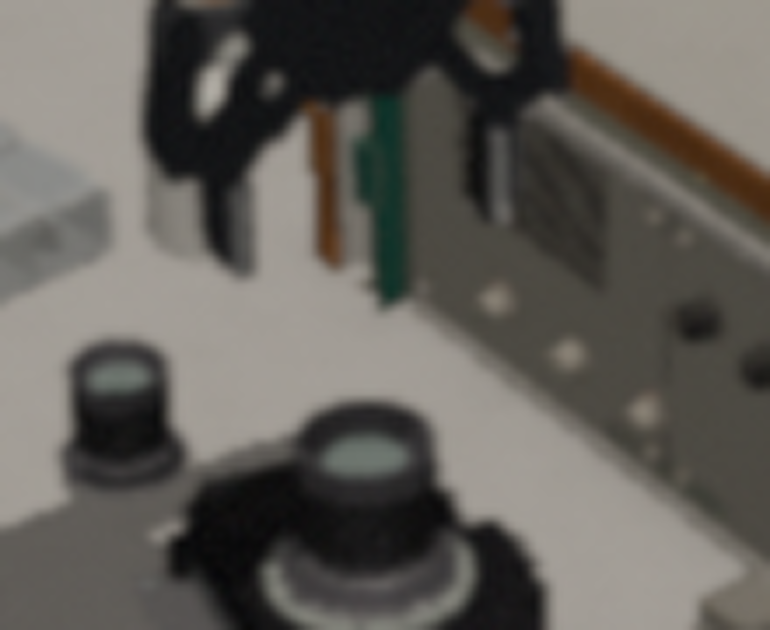

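move_arm:
  grip_force: 20
  moves:
    - [[0, 0, 0, 35, 0, 0, 0], [0, 0, 0, 35, 0, 0, 0], [0, 0, 0, 30, 0, 0, 0], [0, 0, 0, 15, 0, 0, 0], [0, 0, 0, 0, 0, 0, 0], [80, 0, 0, 0, 0, 0, 0], [80, 0, 0, 0, 0, 0, 0], [80, 0, 0, 0, 0, 0, 0]]

```text
time_s: 7.75
eef_pos: [501.8, 73.9, 65.2]
tcp_rot: [3.139, -0.0, 1.353]
contact_force: [0.3, 0.1, -0.1]
finger_gap: 0.689
```

move_arm:
  moves:
    - [[255, 0, 0, 0, 0, 0, 0], [255, 0, 0, 0, 0, 0, 0], [255, 0, 0, 0, 0, 0, 0], [255, 0, 0, 0, 0, 0, 0], [255, 0, 0, 0, 0, 0, 0]]

```text
time_s: 8.25
eef_pos: [501.2, 74.1, 65.1]
tcp_rot: [3.141, -0.0, 1.353]
contact_force: [-3.3, -0.5, 6.7]
finger_gap: 0.598
```

Run:
```python
from h import *
o=ctrl.get_obs();
for k in('eef_pos','tcp_rot','contact_force','wrist_torque','finger_gap'):print(k,np.round(o[k],3))
im=ctrl.read_camera('scene')[:,:,::-1]
crop(im,250,160,110,90,7,'pics/s3c.png')
```

```text
eef_pos [501.2    74.094  65.114]
tcp_rot [ 3.141 -0.     1.353]
contact_force [-3.335 -0.528  6.678]
wrist_torque [ 0.056  0.566 -0.033]
finger_gap 0.598
```

View pics/s3c.png

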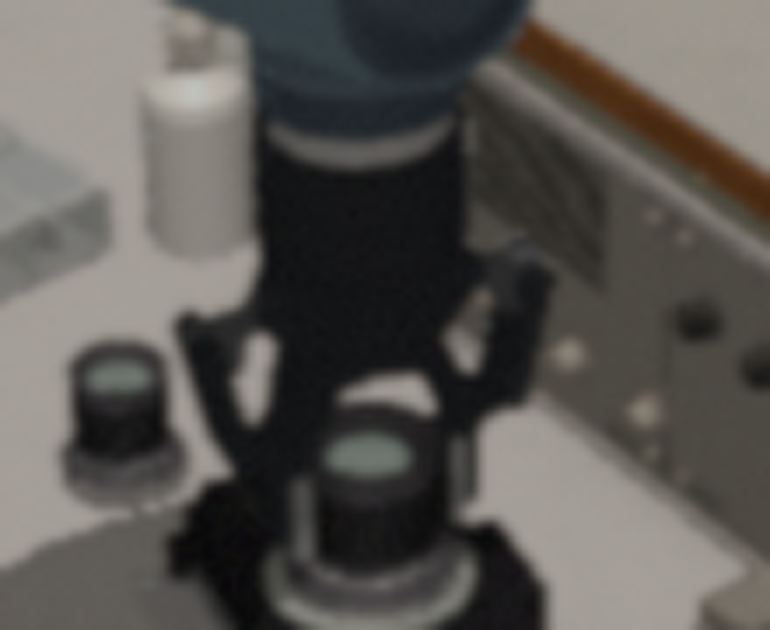

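move_arm:
  moves:
    - [[255, -0.1, -0.3, -0.5, 0, 0, 0], [255, 0, 0, 0, 0, 0, 0], [255, 0, 0, 0, 0, 0, -0.05], [255, 0, 0, 0, 0, 0, -0.08], [255, 0, 0, 0, 0, 0, -0.08], [255, 0, 0, 0, 0, 0, -0.08], [255, 0, 0, 0, 0, 0, 0]]

```text
time_s: 9.0
eef_pos: [501.2, 74.0, 65.1]
tcp_rot: [3.14, 0.0, 1.643]
contact_force: [0.0, -0.0, 5.2]
finger_gap: 0.599
```

```bash
cat > o.py <<'E'
from h import *
o=ctrl.get_obs();
for k in('time_s','eef_pos','tcp_rot','contact_force','wrist_torque','finger_gap','joint_pos'):print(k,np.round(o[k],3))
E
python3 o.py
```

```text
time_s 9.0
eef_pos [501.219  74.041  65.115]
tcp_rot [3.14  0.    1.643]
contact_force [ 0.006 -0.013  5.217]
wrist_torque [0.123 0.184 0.127]
finger_gap 0.599
joint_pos [-0.078  0.135  2.022  0.     0.982 -0.15 ]
```

move_arm:
  moves:
    - [[255, 0, 0, 0, 0, 0, -0.08], [255, 0, 0, 0, 0, 0, -0.08], [255, 0, 0, 0, 0, 0, -0.08], [255, 0, 0, 0, 0, 0, -0.08], [255, 0, 0, 0, 0, 0, 0]]

```text
time_s: 9.5
eef_pos: [501.3, 74.0, 65.1]
tcp_rot: [3.14, 0.001, 1.962]
contact_force: [0.3, 1.2, 5.4]
finger_gap: 0.6
```

```bash
python3 o.py
```

```text
time_s 9.5
eef_pos [501.252  74.023  65.136]
tcp_rot [3.140e+00 1.000e-03 1.962e+00]
contact_force [0.298 1.189 5.373]
wrist_torque [0.094 0.06  0.091]
finger_gap 0.6
joint_pos [-0.078  0.135  2.022  0.     0.982 -0.469]
```

move_arm:
  moves:
    - [[255, 0, 0, 0, 0, 0, -0.08], [255, 0, 0, 0, 0, 0, -0.08], [255, 0, 0, 0, 0, 0, -0.08], [255, 0, 0, 0, 0, 0, -0.08], [255, 0, 0, 0, 0, 0, -0.06], [255, 0, 0, 0, 0, 0, 0]]

```text
time_s: 10.1
eef_pos: [501.3, 74.0, 65.1]
tcp_rot: [3.14, 0.001, 2.342]
contact_force: [0.3, 0.7, 4.6]
finger_gap: 0.596
```

```bash
python3 o.py
```

```text
time_s 10.1
eef_pos [501.3    73.988  65.135]
tcp_rot [3.140e+00 1.000e-03 2.342e+00]
contact_force [0.263 0.74  4.574]
wrist_torque [0.136 0.06  0.095]
finger_gap 0.596
joint_pos [-0.078  0.135  2.022  0.     0.982 -0.849]
```

move_arm:
  moves:
    - [[255, 0, 0, 0, 0, 0, -0.06], [255, 0, 0, 0, 0, 0, -0.06], [255, 0, 0, 0, 0, 0, -0.06], [255, 0, 0, 0, 0, 0, -0.02], [255, 0, 0, 0, 0, 0, 0]]

```text
time_s: 10.6
eef_pos: [501.3, 74.2, 65.1]
tcp_rot: [3.14, 0.001, 2.541]
contact_force: [0.1, 2.0, 5.7]
finger_gap: 0.598
```

```bash
python3 o.py
```

```text
time_s 10.6
eef_pos [501.339  74.179  65.141]
tcp_rot [3.140e+00 1.000e-03 2.541e+00]
contact_force [0.12  2.031 5.742]
wrist_torque [ 0.266  0.052 -0.008]
finger_gap 0.598
joint_pos [-7.700e-02  1.350e-01  2.022e+00  1.000e-03  9.820e-01 -1.048e+00]
```

move_arm:
  moves:
    - [[255, 0, 0, 0, 0, 0, -0.03], [255, 0, 0, 0, 0, 0, 0]]

```text
time_s: 10.8
eef_pos: [501.3, 74.3, 65.2]
tcp_rot: [3.14, 0.001, 2.571]
contact_force: [0.1, 2.0, 5.4]
finger_gap: 0.598
```

```bash
python3 o.py
```

```text
time_s 10.8
eef_pos [501.347  74.266  65.156]
tcp_rot [3.140e+00 1.000e-03 2.571e+00]
contact_force [0.069 2.033 5.363]
wrist_torque [ 0.37   0.061 -0.018]
finger_gap 0.598
joint_pos [-7.700e-02  1.350e-01  2.022e+00  1.000e-03  9.820e-01 -1.078e+00]
```

move_arm:
  moves:
    - [[255, 0, 0, 0, 0, 0, -0.03], [255, 0, 0, 0, 0, 0, 0]]

```text
time_s: 11.0
eef_pos: [501.4, 74.3, 65.1]
tcp_rot: [3.14, 0.001, 2.601]
contact_force: [1.0, 2.7, 4.5]
finger_gap: 0.599
```

```bash
python3 o.py
```

```text
time_s 11.0
eef_pos [501.357  74.34   65.143]
tcp_rot [3.140e+00 1.000e-03 2.601e+00]
contact_force [1.01  2.674 4.495]
wrist_torque [0.391 0.003 0.036]
finger_gap 0.599
joint_pos [-7.700e-02  1.350e-01  2.022e+00  1.000e-03  9.820e-01 -1.108e+00]
```

move_arm:
  moves:
    - [[255, 0, 0, 0, 0, 0, -0.03], [255, 0, 0, 0, 0, 0, 0]]

```text
time_s: 11.2
eef_pos: [501.4, 74.4, 65.1]
tcp_rot: [3.14, 0.001, 2.631]
contact_force: [-0.1, 2.7, 5.0]
finger_gap: 0.597
```

```bash
python3 o.py|sed -n 4,5p
```

```text
contact_force [-0.14   2.744  5.   ]
wrist_torque [ 0.338 -0.029  0.025]
```

move_arm:
  moves:
    - [[255, 0, 0, 0, 0, 0, -0.03], [255, 0, 0, 0, 0, 0, 0]]

```text
time_s: 11.4
eef_pos: [501.4, 74.5, 65.2]
tcp_rot: [3.14, 0.001, 2.661]
contact_force: [0.5, 2.1, 5.4]
finger_gap: 0.598
```

```bash
python3 o.py|sed -n 4,5p
```

```text
contact_force [0.469 2.144 5.364]
wrist_torque [0.469 0.016 0.007]
```

move_arm:
  moves:
    - [[255, 0, 0, 0, 0, 0, -0.03], [255, 0, 0, 0, 0, 0, 0]]

```text
time_s: 11.6
eef_pos: [501.4, 74.6, 65.2]
tcp_rot: [3.139, 0.001, 2.691]
contact_force: [-0.2, 3.2, 4.6]
finger_gap: 0.601
```

```bash
python3 o.py|sed -n 2,5p
python3 - <<'E'
from h import *
im=ctrl.read_camera('scene')[:,:,::-1]
crop(im,250,160,110,90,7,'pics/s4c.png')
E
```

```text
eef_pos [501.356  74.633  65.167]
tcp_rot [3.139e+00 1.000e-03 2.691e+00]
contact_force [-0.209  3.229  4.634]
wrist_torque [ 0.579 -0.027 -0.034]
```

View pics/s4c.png

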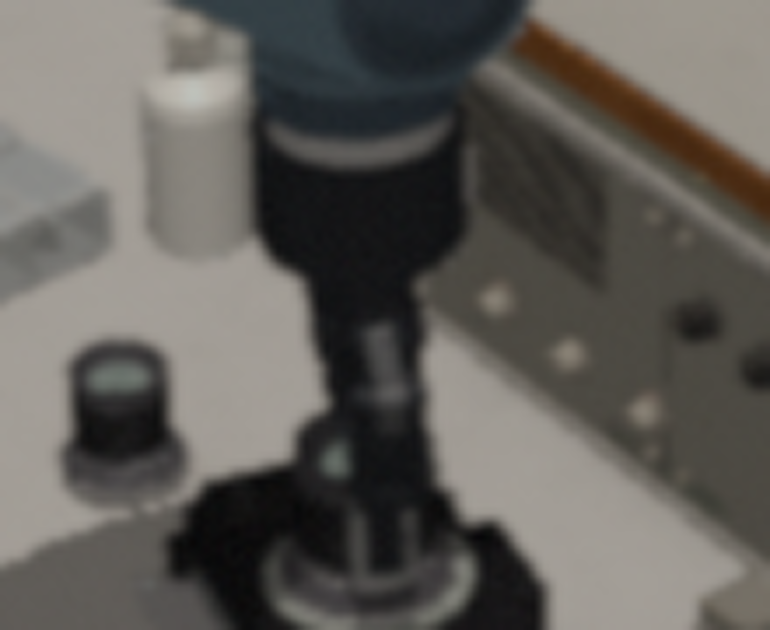

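move_arm:
  moves:
    - [[255, 0, 0.6, -0.4, 0, 0, -0.02], [255, 0, 0, 0, 0, 0, 0]]

```text
time_s: 11.85
eef_pos: [501.3, 74.9, 65.1]
tcp_rot: [3.14, 0.001, 2.712]
contact_force: [0.3, 3.3, 4.2]
finger_gap: 0.596
```

```bash
python3 o.py|sed -n 2,5p
```

```text
eef_pos [501.282  74.887  65.148]
tcp_rot [3.140e+00 1.000e-03 2.712e+00]
contact_force [0.283 3.294 4.156]
wrist_torque [ 0.571 -0.118 -0.004]
```

move_arm:
  moves:
    - [[255, 0, 0, 0, 0, 0, -0.03], [255, 0, 0, 0, 0, 0, 0]]

```text
time_s: 12.05
eef_pos: [501.3, 74.9, 65.2]
tcp_rot: [3.14, 0.001, 2.744]
contact_force: [1.2, 4.6, 4.9]
finger_gap: 0.597
```

```bash
python3 o.py|sed -n 4,5p
```

```text
contact_force [1.178 4.598 4.917]
wrist_torque [ 0.745 -0.194 -0.082]
```

move_arm:
  moves:
    - [[255, 0, 0, 0, 0, 0, -0.03], [255, 0, 0, 0, 0, 0, 0]]

```text
time_s: 12.25
eef_pos: [501.3, 74.9, 65.1]
tcp_rot: [3.14, 0.001, 2.774]
contact_force: [1.0, 4.0, 4.8]
finger_gap: 0.601
```

```bash
python3 o.py|sed -n 4,5p
```

```text
contact_force [0.972 3.977 4.843]
wrist_torque [ 0.817 -0.131 -0.011]
```

move_arm:
  moves:
    - [[255, 0.2, 1.0, -0.5, 0, 0, -0.02], [255, 0, 0, 0, 0, 0, 0]]

```text
time_s: 12.45
eef_pos: [501.2, 75.3, 65.2]
tcp_rot: [-3.141, 0.001, 2.794]
contact_force: [2.3, 1.1, 2.0]
finger_gap: 0.599
```

```bash
python3 o.py|sed -n 2,5p
```

```text
eef_pos [501.19   75.343  65.177]
tcp_rot [-3.141e+00  1.000e-03  2.794e+00]
contact_force [2.322 1.111 2.048]
wrist_torque [ 0.283 -0.452 -0.063]
```

move_arm:
  moves:
    - [[255, 0, 0, 0, 0, 0, -0.02], [255, 0, 0, 0, 0, 0, 0]]

```text
time_s: 12.65
eef_pos: [501.3, 75.3, 65.3]
tcp_rot: [-3.142, 0.001, 2.813]
contact_force: [3.4, 1.2, 1.5]
finger_gap: 0.604
```

```bash
python3 o.py|sed -n 2,5p
```

```text
eef_pos [501.341  75.27   65.254]
tcp_rot [-3.142e+00  1.000e-03  2.813e+00]
contact_force [3.399 1.167 1.512]
wrist_torque [ 0.141 -0.667 -0.117]
```

move_arm:
  moves:
    - [[255, 0, 0, 0, 0, 0, -0.02], [255, 0, 0, 0, 0, 0, 0]]

```text
time_s: 12.85
eef_pos: [501.5, 75.3, 65.3]
tcp_rot: [3.141, 0.002, 2.834]
contact_force: [5.2, 0.0, -0.1]
finger_gap: 0.599
```

```bash
python3 o.py|sed -n 2,5p
```

```text
eef_pos [501.539  75.287  65.302]
tcp_rot [3.141e+00 2.000e-03 2.834e+00]
contact_force [ 5.2    0.025 -0.066]
wrist_torque [ 0.054 -0.933 -0.139]
```

move_arm:
  moves:
    - [[255, 0, 0, 0, 0, 0, -0.02], [255, 0, 0, 0, 0, 0, 0]]

```text
time_s: 13.05
eef_pos: [501.8, 75.4, 65.4]
tcp_rot: [3.141, 0.002, 2.853]
contact_force: [5.8, 0.5, -0.4]
finger_gap: 0.595
```

```bash
python3 o.py|sed -n 2,5p; python3 o.py|tail -2
```

```text
eef_pos [501.773  75.393  65.368]
tcp_rot [3.141e+00 2.000e-03 2.853e+00]
contact_force [ 5.838  0.488 -0.366]
wrist_torque [ 0.153 -1.079 -0.296]
finger_gap 0.595
joint_pos [-0.075  0.136  2.021  0.     0.982 -1.357]
```

move_arm:
  moves:
    - [[255, 0, 0, 0, 0, 0, -0.02], [255, 0, 0, 0, 0, 0, 0]]

```text
time_s: 13.25
eef_pos: [501.9, 75.6, 65.4]
tcp_rot: [3.14, 0.003, 2.872]
contact_force: [6.4, 1.2, -1.9]
finger_gap: 0.601
```

```bash
python3 o.py|sed -n 2,5p; python3 o.py|tail -2
```

```text
eef_pos [501.916  75.557  65.36 ]
tcp_rot [3.140e+00 3.000e-03 2.872e+00]
contact_force [ 6.441  1.238 -1.901]
wrist_torque [ 0.305 -1.226 -0.57 ]
finger_gap 0.601
joint_pos [-7.500e-02  1.360e-01  2.021e+00  1.000e-03  9.820e-01 -1.376e+00]
```

The torque rose to −0.57 N m, so the lens is at its stop, roughly 85° round. I'll ease back slightly and lift.

move_arm:
  moves:
    - [[255, 0, 0, 0, 0, 0, 0.03], [255, 0, 0, 0, 0, 0, 0]]
  grip_force: 25

```text
time_s: 13.45
eef_pos: [501.7, 75.3, 65.4]
tcp_rot: [3.141, 0.002, 2.843]
contact_force: [5.7, 0.2, -0.9]
finger_gap: 0.6
```

```bash
python3 o.py|sed -n 2,5p
```

```text
eef_pos [501.697  75.311  65.35 ]
tcp_rot [3.141e+00 2.000e-03 2.843e+00]
contact_force [ 5.679  0.165 -0.907]
wrist_torque [ 0.078 -1.022 -0.152]
```

move_arm:
  moves:
    - [[255, 0, 0, -1, 0, 0, 0], [255, 0, 0, -1, 0, 0, 0], [255, 0, 0, 0, 0, 0, 0]]

```text
time_s: 13.75
eef_pos: [501.3, 75.3, 66.5]
tcp_rot: [3.141, 0.002, 2.843]
contact_force: [7.9, 1.1, -6.5]
finger_gap: 0.598
```

```bash
python3 o.py|sed -n 2,5p
```

```text
eef_pos [501.345  75.339  66.487]
tcp_rot [3.141e+00 2.000e-03 2.843e+00]
contact_force [ 7.911  1.064 -6.451]
wrist_torque [ 0.043 -1.501 -0.219]
```

move_arm:
  moves:
    - [[255, -0.8, 0.2, -1, 0, 0, 0], [255, 0, 0, 0, 0, 0, 0]]

```text
time_s: 13.95
eef_pos: [501.6, 75.3, 67.3]
tcp_rot: [-3.141, 0.0, 2.843]
contact_force: [6.2, 0.2, -5.2]
finger_gap: 0.597
```

```bash
python3 o.py|sed -n 2,5p
```

```text
eef_pos [501.568  75.337  67.259]
tcp_rot [-3.141  0.     2.843]
contact_force [ 6.159  0.237 -5.218]
wrist_torque [ 0.095 -1.187 -0.17 ]
```

move_arm:
  moves:
    - [[255, 0, 0, -1, 0, 0, 0], [255, 0, 0, 0, 0, 0, 0]]

```text
time_s: 14.15
eef_pos: [501.5, 75.3, 68.3]
tcp_rot: [-3.141, 0.0, 2.843]
contact_force: [6.1, 1.1, -4.4]
finger_gap: 0.598
```

```bash
python3 o.py|sed -n 2,5p
```

```text
eef_pos [501.488  75.291  68.305]
tcp_rot [-3.141  0.     2.843]
contact_force [ 6.097  1.062 -4.389]
wrist_torque [ 0.03  -1.049 -0.108]
```

move_arm:
  moves:
    - [[255, -0.8, 0, -1, 0, 0, 0], [255, 0, 0, -2, 0, 0, 0], [255, 0, 0, -2, 0, 0, 0], [255, 0, 0, 0, 0, 0, 0]]

```text
time_s: 14.55
eef_pos: [501.6, 75.2, 74.0]
tcp_rot: [-3.141, -0.002, 2.844]
contact_force: [0.5, 0.1, -2.4]
finger_gap: 0.601
```

```bash
python3 o.py|sed -n 2,5p
```

```text
eef_pos [501.605  75.208  73.998]
tcp_rot [-3.141e+00 -2.000e-03  2.844e+00]
contact_force [ 0.503  0.085 -2.409]
wrist_torque [ 0.042 -0.013  0.012]
```

move_arm:
  moves:
    - [[255, 0, 0, -3, 0, 0, 0], [255, 0, 0, -4, 0, 0, 0], [255, 0, 0, -4, 0, 0, 0], [255, 0, 0, 0, 0, 0, 0]]

```text
time_s: 14.95
eef_pos: [503.0, 75.2, 86.1]
tcp_rot: [3.141, 0.001, 2.843]
contact_force: [0.4, -0.5, -1.5]
finger_gap: 0.595
```

```bash
python3 o.py|sed -n 2,5p
python3 - <<'E'
from h import *
im=ctrl.read_camera('scene')[:,:,::-1]
crop(im,250,160,110,90,7,'pics/s5c.png')
E
```

```text
eef_pos [503.042  75.226  86.11 ]
tcp_rot [3.141e+00 1.000e-03 2.843e+00]
contact_force [ 0.36  -0.468 -1.525]
wrist_torque [-0.016  0.028  0.045]
```

View pics/s5c.png

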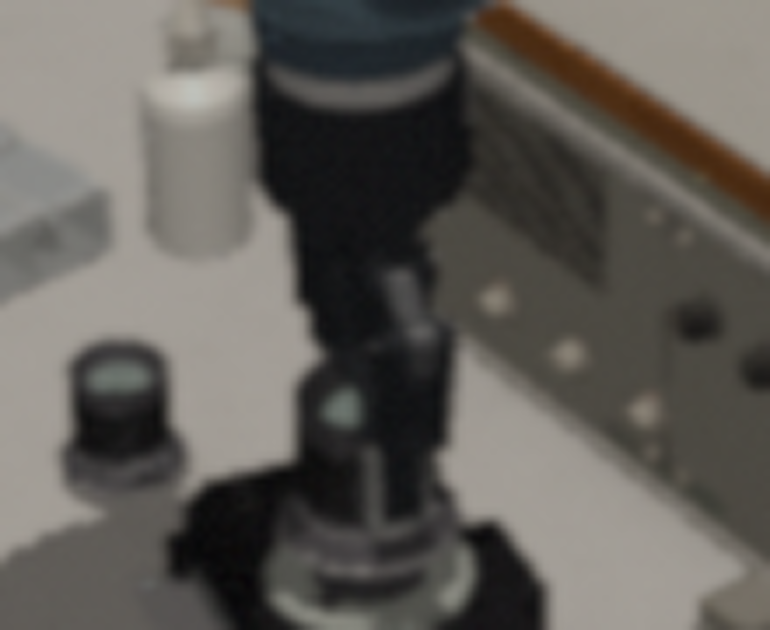

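Run:
```python
from h import *
from scipy.optimize import minimize
a=np.linspace(0,2*np.pi,120)
def model(n,x,y,sh):
    C=[np.c_[x+31.5*np.cos(a),y+31.5*np.sin(a),np.full_like(a,z)] for z in(0,10.7)]
    h=cv2.convexHull(proj(n,np.vstack(C)).astype(np.float32))
    m=np.zeros(sh,np.float32)
    # supersample x8 crop
    return h
for n,(u,v) in dict(top=(402,265),scene=(361,301)).items():
    g=cv2.cvtColor(cv2.imread(f'pics/{n}0.png'),cv2.COLOR_BGR2GRAY)[v-25:v+25,u-25:u+25].astype(float)
    g8=cv2.resize(g,None,fx=8,fy=8,interpolation=cv2.INTER_CUBIC)
    th=(np.percentile(g,95)+g[20:30,20:30].mean())/2
    lab=cv2.connectedComponentsWithStats((g8<th).astype(np.uint8))
    k=lab[1][200,200]; c=lab[3][k]; st=lab[2][k]
    cen=np.array([u-25+(c[0]+.5)/8-.5, v-25+(c[1]+.5)/8-.5])
    def f(p):
        h=model(n,*p,None); M=cv2.moments(h); return np.array([M['m10']/M['m00'],M['m01']/M['m00']])
    r=minimize(lambda p:((f(p)-cen)**2).sum(),[510,-151],method='Nelder-Mead')
    h=model(n,*r.x,None); print(n,cen,st[2:]/8.,st[4]/64,'model',cv2.contourArea(h),np.ptp(h[:,0],axis=0),r.x)
```

```text
Traceback (most recent call last):
TypeError: Use () not None as shape arguments
```

```bash
cat > cap.py <<'E'
from h import *
from scipy.optimize import minimize
a=np.linspace(0,2*np.pi,120)
def model(n,x,y):
    C=[np.c_[x+31.5*np.cos(a),y+31.5*np.sin(a),np.full_like(a,z)] for z in(0,10.7)]
    return cv2.convexHull(proj(n,np.vstack(C)).astype(np.float32))
def run(n,u,v,src):
    g=cv2.cvtColor(cv2.imread(src),cv2.COLOR_BGR2GRAY)[v-25:v+25,u-25:u+25].astype(float)
    g8=cv2.resize(g,None,fx=8,fy=8,interpolation=cv2.INTER_CUBIC)
    th=(np.percentile(g,95)+g[20:30,20:30].mean())/2
    lab=cv2.connectedComponentsWithStats((g8<th).astype(np.uint8))
    k=lab[1][200,200]; c=lab[3][k]; st=lab[2][k]
    cen=np.array([u-25+(c[0]+.5)/8-.5, v-25+(c[1]+.5)/8-.5])
    def f(p):
        h=model(n,*p); M=cv2.moments(h); return np.array([M['m10']/M['m00'],M['m01']/M['m00']])
    r=minimize(lambda p:((f(p)-cen)**2).sum(),[510,-151],method='Nelder-Mead')
    h=model(n,*r.x); print(n,cen,st[2:4]/8.,st[4]/64,'model',cv2.contourArea(h),np.ptp(h[:,0],axis=0),r.x)
if __name__=='__main__':
    run('top',402,265,'pics/top0.png');run('scene',361,301,'pics/scene0.png')
E
python3 cap.py
```

```text
top [401.20425824 264.71702525] [29.125 28.125] 632.734375 model 630.9498556156177 [28.569458 28.255081] [ 510.34085124 -150.49058151]
scene [360.23167916 300.69696147] [26.625 20.5  ] 431.4375 model 469.2820511995815 [27.03833  21.266754] [ 512.70934331 -151.20748144]
```

move_arm:
  moves:
    - [[255, 0, 0, -25, 0, 0, 0], [255, 0, 0, -35, 0, 0, 0], [255, 0, 0, -15, 0, 0, 0], [255, -9.4, -26.5, 0, 0, 0, 0], [255, -9.4, -26.5, 0, 0, 0, 0], [255, -9.4, -26.5, 0, 0, 0, 0], [255, -9.4, -26.5, 0, 0, 0, 0], [255, -9.4, -26.5, 0, 0, 0, 0], [255, -9.4, -26.5, 0, 0, 0, 0], [255, -9.4, -26.5, 0, 0, 0, 0], [255, -9.4, -26.5, 0, 0, 0, 0], [255, 0, 0, 0, 0, 0, 0], [255, 0, 0, 0, 0, 0, 0]]

```text
time_s: 16.3
eef_pos: [511.7, -149.6, 159.9]
tcp_rot: [3.141, -0.001, 2.842]
contact_force: [0.2, 0.5, -1.9]
finger_gap: 0.598
```

move_arm:
  moves:
    - [[255, 0, 0, 40, 0, 0, 0], [255, 0, 0, 35, 0, 0, 0], [255, 0, 0, 25, 0, 0, 0], [255, 0, 0, 10, 0, 0, 0], [255, 0, 0, 0, 0, 0, 0], [255, 0, 0, 0, 0, 0, 0]]

```text
time_s: 16.9
eef_pos: [512.9, -149.5, 51.5]
tcp_rot: [-3.141, 0.002, 2.844]
contact_force: [-0.1, 0.1, -2.1]
finger_gap: 0.595
```

```bash
python3 o.py|sed -n 1,5p
python3 - <<'E'
from h import *
for n in("scene","top"):cv2.imwrite(f"pics/{n}6.png",ctrl.read_camera(n)[:,:,::-1])
crop('pics/scene6.png',315,235,90,85,8,'pics/s6c.png')
crop('pics/top6.png',340,210,130,100,6,'pics/t6c.png')
E
```

```text
time_s 16.9
eef_pos [ 512.924 -149.477   51.466]
tcp_rot [-3.141e+00  2.000e-03  2.844e+00]
contact_force [-0.098  0.07  -2.097]
wrist_torque [-0.083 -0.044  0.018]
```

View pics/s6c.png

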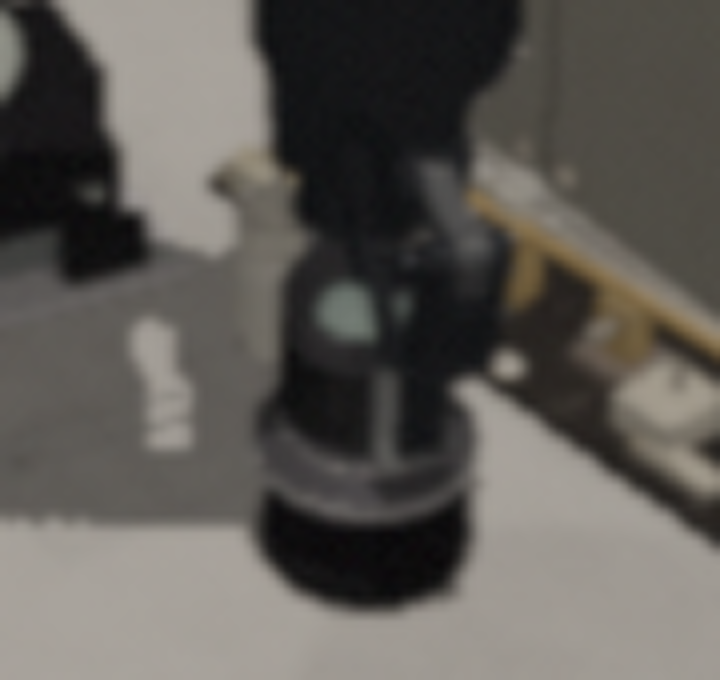

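View pics/t6c.png

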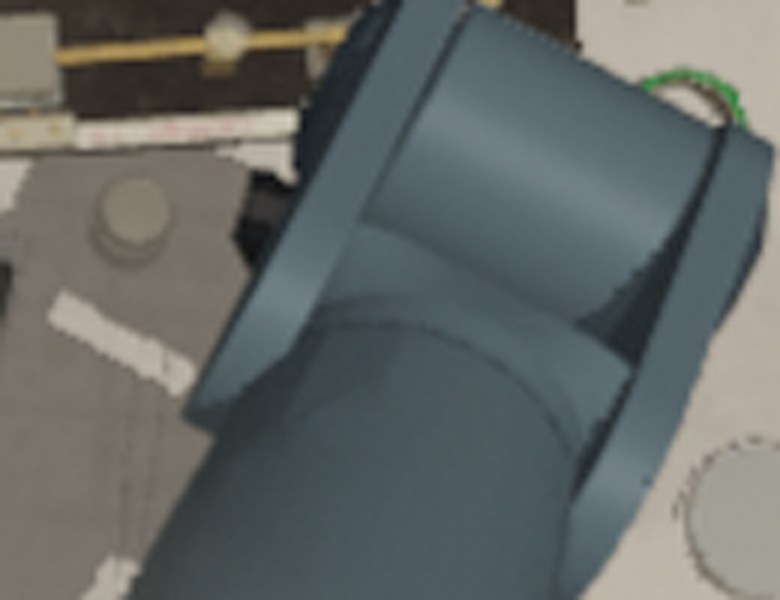

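Run:
```python
from h import *
a=np.linspace(0,2*np.pi,360)
P=np.array([512.7,-151.2])
for z in(36,42):
  q=proj('scene',np.c_[P[0]+33*np.cos(a),P[1]+33*np.sin(a),np.full(360,z)])
  mn,mx=q.min(0),q.max(0); print(z,'u',mn[0],mx[0],'v',mn[1],mx[1],'crop',(np.array([mn[0],mx[0]])-315+.5)*8-.5,(np.array([mn[1],mx[1]])-235+.5)*8-.5)
c=proj('scene',[[512.7,-151.2,39],[522.7,-151.2,39],[512.7,-141.2,39]]);print(c[1]-c[0],c[2]-c[0])
im=cv2.imread('pics/scene6.png')
crop(im,340,280,42,36,18,'pics/s6d.png')
```

```text
36 u 346.30266785794305 374.84396089374076 v 281.4327784948555 299.9356021572853 crop [253.92134286 482.25168715] [374.96222796 522.98481726]
42 u 346.3376848742774 374.94650828813116 v 279.4567386538008 297.92782919715114 crop [254.20147899 483.07206631] [359.15390923 506.92263358]
[ 3.38668182 -1.63774791] [-2.66960714 -2.25672167]
```

View pics/s6d.png

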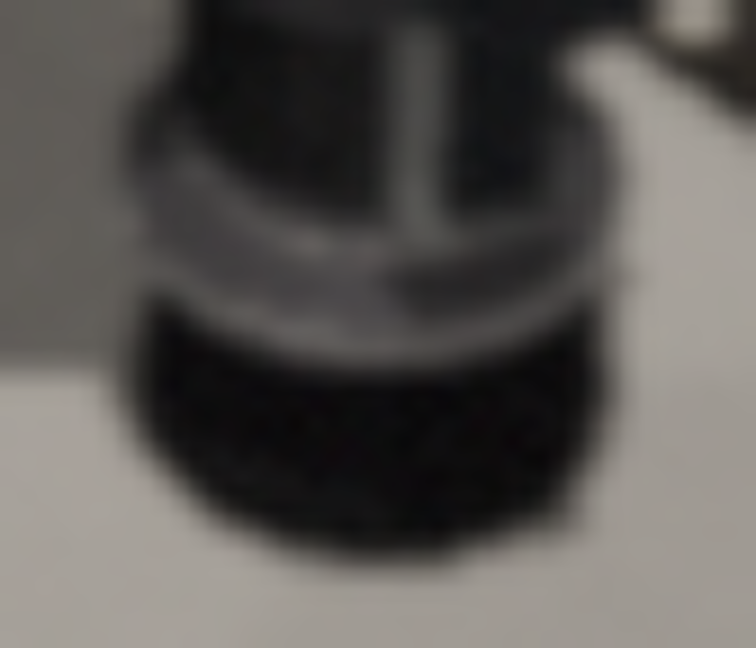

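Run:
```python
from h import *
import cap
for P in((512.7,-151.2),):
    h=cap.model('scene',*P)[:,0]; print(h.min(0),h.max(0))
g=cv2.cvtColor(cv2.imread('pics/scene0.png'),cv2.COLOR_BGR2GRAY)
print('col360',list(zip(range(284,318),g[284:318,360])))
print('row',list(zip(range(343,379),g[300,343:379])))
g=cv2.cvtColor(cv2.imread('pics/scene6.png'),cv2.COLOR_BGR2GRAY)
print('now col360',list(zip(range(290,318),g[290:318,360])))
```

```text
[346.73477 290.07404] [373.77307 311.3408 ]
col360 [(284, np.uint8(148)), (285, np.uint8(149)), (286, np.uint8(149)), (287, np.uint8(149)), (288, np.uint8(146)), (289, np.uint8(140)), (290, np.uint8(115)), (291, np.uint8(63)), (292, np.uint8(21)), (293, np.uint8(15)), (294, np.uint8(19)), (295, np.uint8(20)), (296, np.uint8(21)), (297, np.uint8(18)), (298, np.uint8(19)), (299, np.uint8(22)), (300, np.uint8(20)), (301, np.uint8(22)), (302, np.uint8(21)), (303, np.uint8(20)), (304, np.uint8(20)), (305, np.uint8(20)), (306, np.uint8(20)), (307, np.uint8(20)), (308, np.uint8(17)), (309, np.uint8(16)), (310, np.uint8(36)), (311, np.uint8(89)), (312, np.uint8(134)), (313, np.uint8(145)), (314, np.uint8(146)), (315, np.uint8(146)), (316, np.uint8(145)), (317, np.uint8(144))]
row [(343, np.uint8(152)), (344, np.uint8(152)), (345, np.uint8(148)), (346, np.uint8(128)), (347, np.uint8(80)), (348, np.uint8(35)), (349, np.uint8(20)), (350, np.uint8(20)), (351, np.uint8(19)), (352, np.uint8(21)), (353, np.uint8(22)), (354, np.uint8(21)), (355, np.uint8(22)), (356, np.uint8(22)), (357, np.uint8(20)
[... 354 characters left out ...]
113)), (375, np.uint8(142)), (376, np.uint8(149)), (377, np.uint8(149)), (378, np.uint8(148))]
now col360 [(290, np.uint8(33)), (291, np.uint8(40)), (292, np.uint8(59)), (293, np.uint8(82)), (294, np.uint8(81)), (295, np.uint8(71)), (296, np.uint8(72)), (297, np.uint8(75)), (298, np.uint8(81)), (299, np.uint8(84)), (300, np.uint8(50)), (301, np.uint8(18)), (302, np.uint8(13)), (303, np.uint8(12)), (304, np.uint8(13)), (305, np.uint8(12)), (306, np.uint8(14)), (307, np.uint8(17)), (308, np.uint8(20)), (309, np.uint8(21)), (310, np.uint8(41)), (311, np.uint8(97)), (312, np.uint8(145)), (313, np.uint8(155)), (314, np.uint8(156)), (315, np.uint8(156)), (316, np.uint8(155)), (317, np.uint8(154))]
```

move_arm:
  moves:
    - [[255, -0.2, 0.7, 6, 0, 0, 0], [255, 0, 0, 5, 0, 0, 0], [255, 0, 0, 2, 0, 0, 0], [255, 0, 0, 0, 0, 0, 0], [255, 0, 0, 0, 0, 0, 0]]

```text
time_s: 17.5
eef_pos: [512.3, -148.9, 37.1]
tcp_rot: [3.142, -0.0, 2.843]
contact_force: [0.5, -0.0, -2.0]
finger_gap: 0.597
```

```bash
python3 o.py|sed -n 1,5p
python3 - <<'E'
from h import *
cv2.imwrite(f"pics/scene7.png",ctrl.read_camera('scene')[:,:,::-1])
crop('pics/scene7.png',340,280,42,36,18,'pics/s7d.png')
a=np.linspace(0,2*np.pi,360)
z=ctrl.get_obs()['eef_pos'][2]-15.2
q=proj('scene',np.c_[512.7+33*np.cos(a),-151.2+33*np.sin(a),np.full(360,z)])
print(z,q.min(0),q.max(0))
g=cv2.cvtColor(cv2.imread('pics/scene7.png'),cv2.COLOR_BGR2GRAY)
print(g[296:315,360].tolist())
E
```

```text
time_s 17.5
eef_pos [ 512.33  -148.89    37.119]
tcp_rot [ 3.142 -0.     2.843]
contact_force [ 0.511 -0.026 -2.015]
wrist_torque [0.026 0.007 0.025]
22.049281875195884 [346.22188249 285.99219306] [374.60738498 304.56687044]
[46, 59, 74, 66, 65, 71, 81, 90, 77, 40, 16, 15, 18, 18, 40, 94, 142, 154, 155]
```

View pics/s7d.png

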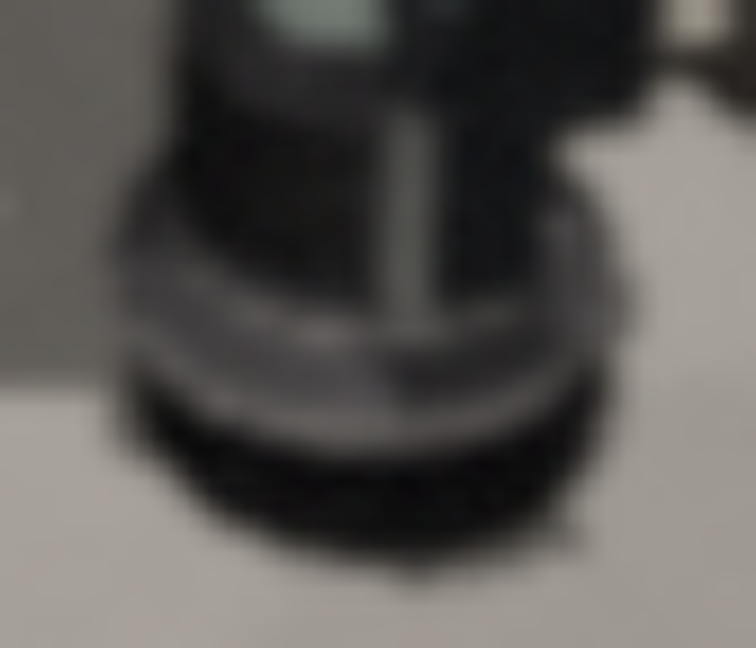

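move_arm:
  moves:
    - [[255, -0.5, 0.4, 1, 0, 0, 0], [255, 0, 0, 1, 0, 0, 0], [255, 0, 0, 0, 0, 0, 0]]

```text
time_s: 17.85
eef_pos: [512.9, -148.6, 35.1]
tcp_rot: [-3.142, -0.0, 2.843]
contact_force: [-0.1, -0.7, -1.8]
finger_gap: 0.598
```

move_arm:
  moves:
    - [[255, 0, 0, 1, 0, 0, 0], [255, 0, 0, 0, 0, 0, 0]]

```text
time_s: 18.05
eef_pos: [512.9, -148.6, 34.1]
tcp_rot: [3.142, -0.0, 2.843]
contact_force: [-0.6, -0.9, -2.5]
finger_gap: 0.597
```

move_arm:
  moves:
    - [[255, 0, 0, 1, 0, 0, 0], [255, 0, 0, 0, 0, 0, 0]]

```text
time_s: 18.25
eef_pos: [512.9, -148.6, 33.1]
tcp_rot: [3.142, -0.0, 2.843]
contact_force: [0.2, 0.9, -2.4]
finger_gap: 0.596
```

move_arm:
  moves:
    - [[255, 0, 0, 1, 0, 0, 0], [255, 0, 0, 0, 0, 0, 0]]

```text
time_s: 18.45
eef_pos: [512.9, -148.6, 32.1]
tcp_rot: [3.142, -0.0, 2.843]
contact_force: [0.4, 0.0, -2.3]
finger_gap: 0.596
```

The spigot is below the rim with no contact force, so it's inside the cap. I'll keep going by feel.

move_arm:
  moves:
    - [[255, 0, 0, 1, 0, 0, 0], [255, 0, 0, 1, 0, 0, 0], [255, 0, 0, 0, 0, 0, 0]]

```text
time_s: 18.75
eef_pos: [512.8, -148.5, 30.0]
tcp_rot: [3.142, -0.0, 2.843]
contact_force: [0.6, 0.4, -1.4]
finger_gap: 0.594
```

move_arm:
  moves:
    - [[255, 0, 0, 1, 0, 0, 0], [255, 0, 0, 0, 0, 0, 0]]

```text
time_s: 18.95
eef_pos: [512.9, -148.6, 29.1]
tcp_rot: [3.142, -0.0, 2.843]
contact_force: [-0.5, -0.7, -2.6]
finger_gap: 0.597
```

move_arm:
  moves:
    - [[255, 0, 0, 1, 0, 0, 0], [255, 0, 0, 0, 0, 0, 0]]

```text
time_s: 19.15
eef_pos: [512.9, -148.6, 28.1]
tcp_rot: [3.142, -0.0, 2.843]
contact_force: [-0.2, 0.2, -2.2]
finger_gap: 0.592
```

move_arm:
  moves:
    - [[255, 0, 0, 0.5, 0, 0, 0], [255, 0, 0, 0, 0, 0, 0]]

```text
time_s: 19.35
eef_pos: [512.9, -148.6, 27.6]
tcp_rot: [3.142, -0.0, 2.843]
contact_force: [0.5, -0.2, -2.4]
finger_gap: 0.598
```

move_arm:
  moves:
    - [[255, 0, 0, 0.5, 0, 0, 0], [255, 0, 0, 0, 0, 0, 0]]

```text
time_s: 19.55
eef_pos: [513.0, -148.7, 27.2]
tcp_rot: [3.142, 0.0, 2.843]
contact_force: [-0.8, -0.4, -1.2]
finger_gap: 0.598
```

move_arm:
  moves:
    - [[255, 0, 0, 0.4, 0, 0, 0], [255, 0, 0, 0, 0, 0, 0]]

```text
time_s: 19.75
eef_pos: [513.1, -148.7, 27.2]
tcp_rot: [-3.142, 0.0, 2.843]
contact_force: [-2.3, 1.0, 3.2]
finger_gap: 0.598
```

```bash
python3 o.py|sed -n 1,5p
python3 - <<'E'
from h import *
cv2.imwrite(f"pics/scene8.png",ctrl.read_camera('scene')[:,:,::-1])
crop('pics/scene8.png',335,265,50,50,12,'pics/s8d.png')
E
```

```text
time_s 19.75
eef_pos [ 513.105 -148.698   27.225]
tcp_rot [-3.142  0.     2.843]
contact_force [-2.272  0.958  3.198]
wrist_torque [0.171 0.355 0.039]
```

View pics/s8d.png

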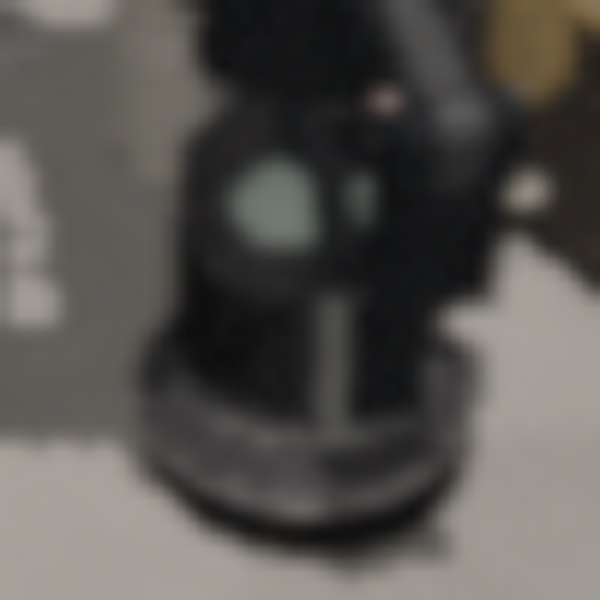

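It seats at TCP z = 27.2, which puts the lens origin at 12 mm. I'll release and retreat straight up.

move_arm:
  moves:
    - [[85, 0, 0, 0, 0, 0, 0], [70, 0, 0, 0, 0, 0, 0], [40, 0, 0, 0, 0, 0, 0], [0, 0, 0, 0, 0, 0, 0], [0, 0, 0, 0, 0, 0, 0], [0, 0, 0, 0, 0, 0, 0]]

```text
time_s: 20.4
eef_pos: [513.0, -148.6, 26.8]
tcp_rot: [-3.142, 0.0, 2.843]
contact_force: [-0.8, 0.2, -0.0]
finger_gap: 0.998
```

move_arm:
  moves:
    - [[0, 0, 0, -5, 0, 0, 0], [0, 0, 0, -15, 0, 0, 0], [0, 0, 0, -30, 0, 0, 0], [0, 0, 0, -40, 0, 0, 0], [0, 0, 0, -40, 0, 0, 0], [0, 0, 0, -30, 0, 0, 0], [0, 28, 32, 0, 0, 0, 0], [0, 28, 32, 0, 0, 0, 0], [0, 28, 32, 0, 0, 0, 0], [0, 28, 32, 0, 0, 0, 0], [0, 28, 32, 0, 0, 0, 0], [0, 28, 32, 0, 0, 0, 0], [0, 28, 32, 0, 0, 0, 0], [0, 0, 0, 0, 0, 0, 0]]

```text
time_s: 21.8
eef_pos: [389.7, 126.4, 187.8]
tcp_rot: [3.14, 0.001, 2.849]
contact_force: [0.1, 0.0, -0.1]
finger_gap: 1.004
```

```bash
python3 o.py|sed -n 1,5p
python3 - <<'E'
from h import *
for n in("scene","top"):cv2.imwrite(f"pics/{n}9.png",ctrl.read_camera(n)[:,:,::-1])
crop('pics/scene9.png',250,195,160,120,5,'pics/s9c.png')
crop('pics/top9.png',340,210,130,95,6,'pics/t9c.png')
E
```

```text
time_s 21.8
eef_pos [389.7   126.411 187.755]
tcp_rot [3.140e+00 1.000e-03 2.849e+00]
contact_force [ 0.127  0.046 -0.149]
wrist_torque [-0.05   0.063 -0.039]
```

View pics/s9c.png

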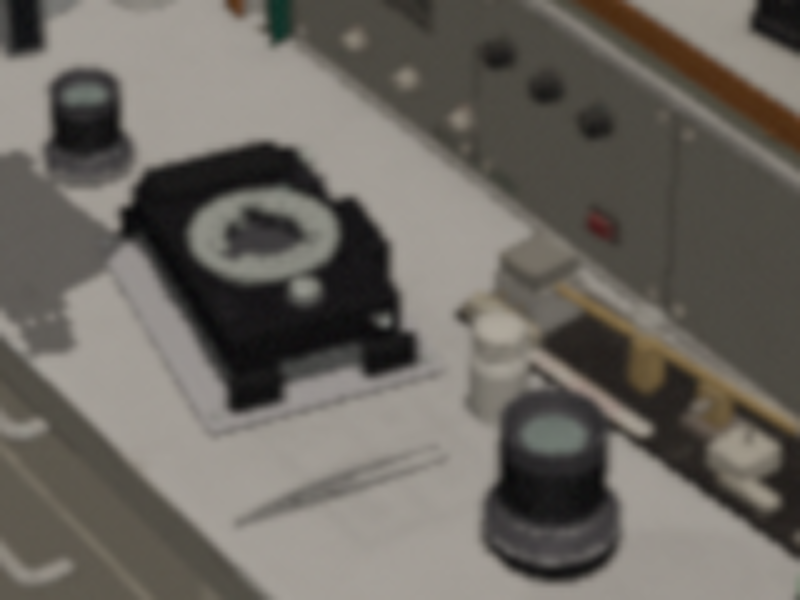

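View pics/t9c.png

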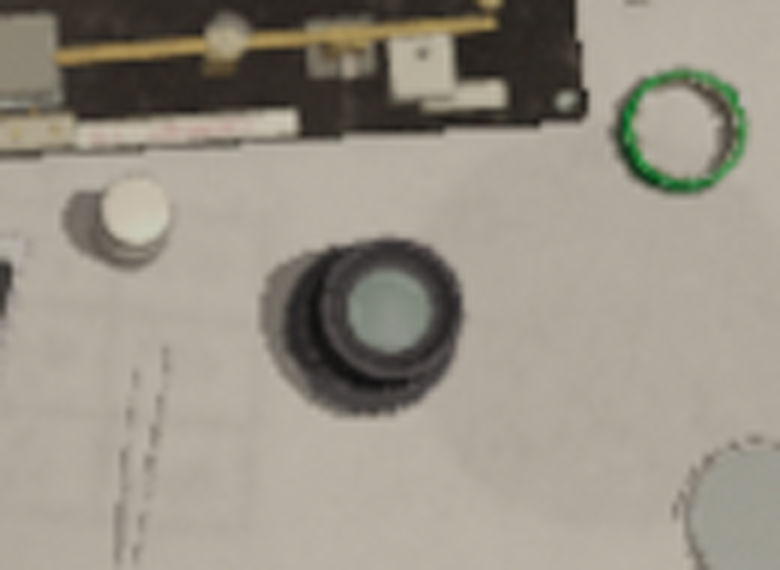

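Run:
```python
from h import *
print('top flange',atz('top',340+374.5/6-.4,210+327/6-.4,15),'front',atz('top',340+391/6-.4,210+309/6-.4,70))
s=lambda u,v:(250+u/5-.4,195+v/5-.4)
print('scene flange',atz('scene',*s(551,512),18),'front',atz('scene',*s(554,430),70))
```

```text
top flange [ 510.38021039 -151.00878296   15.        ] front [ 509.18099522 -148.60534505   70.        ]
scene flange [ 510.40311528 -152.0332496    18.        ] front [ 508.33059906 -154.70812729   70.        ]
```

```bash
python3 -c "
from bench import ctrl
print(ctrl.sign_off())"
```

```text
the job is handed in; nothing more can be done
None
```

The lens is off the camera and standing upright in its black rear cap. I let go of it, the arm is clear, and I handed the job in at about 22 s.

- **Release:** I pressed it until it stopped at z = 54.8 mm (home is 55 mm). The peak reading there was about 11 N.
- **Twist:** I turned the lens anticlockwise with a 20 N grip until the torque rose. It read 0.57 N m at the last step, past the 0.2 N m that marks the stop. The tool had turned about 87° by then, so the stop itself is at about 85°. I eased back about 2° before lifting.
- **Lift:** The force reading during the straight lift peaked at about 8 N sideways and 6.5 N vertically. It then dropped to the lens's weight, about 2 N.
- **Placing:** The spigot entered the cap without touching. It bottomed with the lens origin at about 12 mm and a reading of about 3 N.

**Last checks:**
- **Position and bystanders:** Both pictures show the lens standing in the cap. The bottle, tweezers, tape and small dish look unmoved in them. I did not check the wash bottle in the final pictures.
- **Uprightness:** I couldn't measure this to 3°. The two cameras implied small leans of about 2–4 mm over 55 mm in conflicting directions. I put that down to calibration and reading error, because the seating height came out right.

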